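# Load a well strip into the spring magazine and shut the rail

## Robot

A 6-joint arm with a two-finger parallel gripper is mounted at the origin on the work surface. World frame = base frame: x ahead of the robot, y to its left, z up, the work surface at z = 0. Lengths are in m, angles in degrees, forces in N, time in s.
With the tool pointing down it reaches from about 0.25 to 0.725 m from the base axis. Payload 9.7 kg.
Tool frame: the origin (TCP) lies at the very end of the fingers, on their centre line; the grasp point (between the pads) lies 19 mm behind it; x points along the fingers, y is the direction in which the jaws open and shut, and the axes are right-handed (so a half turn about x gives the same grasp; the last joint's range is limited). The gripper opens to 85 mm and grips with 20 to 120 N. Pads are 22 mm wide; open, the fingers measure 114 mm over their backs; the gripper's body (76 mm by 85 mm) begins 54 mm behind the grasp point. The pads swing forward as they close: fully open they stand 13 mm farther back than shut.
Start: joints at [-63.255, 4.979, 10.078, 95.1, 0, 90], TCP at [0.248, -0.491, 0.231] pointing down, gripper open.
Joint ranges: [-179.16, 179.16], [-48.56, 103.87], [-65.8, 70.77], [-126.05, 130.52], [-82.76, 87.17], [-180, 180]. Speed limits (degrees/s): [127.2, 127.2, 147.25, 180, 180, 180].

## Interface

Orientations are given as [roll, pitch, yaw] about the fixed x, y, z axes, in that order (R = Rz(yaw) Ry(pitch) Rx(roll)).
In Python, from workcell import robot, snapshot, camera_model, finder gives the robot as it stands.
- The arm moves only by the tool move_arm, never from a script. Its argument "steps" is a list of rows, each a list of 7 numbers: the shift along the tool's x, y, z in mm, then the turn, a rotation vector about the tool's x, y, z in degrees, then the gripper's target within -1 to 1 (fully open at 1, half-way at 0, shut at -1). A call has 1 to 10 rows; each row shifts and turns the commanded pose from where the row before left it, along the tool's axes as they then stand; what a row does not reach is not made up. A row lasts 1/10 s, in which the tool goes at most 50 mm and 8.59 degrees, less where a joint would pass 70% of its speed; a pose out of reach is approached as far as the arm can. A call with a gripper value outside its range is refused whole. The fingers move at their own pace and stop on an object; the grip force is fixed at half the most. Time passes only in rows, so rows that do not move let the fingers close. It gives the time, the measured TCP pose, the force and the opening at its end, in the units of the state.
- robot.read_state(): the state, without advancing time (a new reading comes with each control period).
- snapshot(name): name is "scene" or "top" or "wrist"; returns the picture (420x560x3 uint8, red, green, blue); there is no depth.
- camera_model(name): a dict with "fx", "fy", "cx", "cy" (pixels), "k1" (the pictures are not rectified: a ray, as slopes to the right and down, at radius r is drawn at 1 + k1 r^2 times it, then the intrinsics apply), "R" (3x3) and "t" (3): a world point X has camera coordinates R X + t; the wrist camera has in their place "hand_eye" (4x4, takes a point from camera to tool coordinates, whose origin is the TCP and whose axes are the tool frame's). Camera axes: x right, y down, z forward; pixel columns grow to the right and rows downward; lengths in m; the calibration is good to about 2 mm. A picture is of the moment at which its call begins: read the wrist's pose just before it. camera_model takes no time and is no camera call.
- robot.job_done(): hands the job in, once; it reports no verdict.
Trained networks look in the newest picture that a camera, given by its name, has taken for a name from the list of things; names that differ only in an ending like _2 or _b are one class to them, and where a whole thing is asked for, a point or a joint stands for the part that bears it (a point fixed in the world has none). Each returns a list of dicts, best first, with "confidence" (0 to 1); they miss things now and then, are a little off and sometimes report something else, mostly with a low value. They report only what shows in the picture. A call takes as long as a camera call. They do not tell look-alikes from the thing itself.
- finder.boxes_of(camera, query): "rect" ([centre column, centre row, width, height] in pixels, round what is visible of it).
- finder.tip_of(camera, query): "point" ([row, column] in pixels: a listed point, or the origin of a listed thing).
The state is a dict: "time": time; "qpos": joint angles; "dq": joint speeds; "effort": joint torques, N m; "tcp_pos": TCP position; "orientation": TCP orientation; "wrist_force": force on the tool from outside, world axes, zero at the start; "torque": the same for the moment, N m; "finger_gap": finger opening in m.
Only numpy, scipy, OpenCV 4.12 (cv2) and the standard library are available. Lean on these libraries where they do the work, as an engineer would, in place of code of your own. Each camera call takes 0.05 s, during which the arm holds its last target.

## Task

Load the long eight-well strip, wells up, into the channel of the strip magazine: push its end gently back against the spring follower until its other end drops in behind the lip, so that it lies flat on the channel's floor. Then let go of it and slide the steel rail fully home over the strip. Never force the strip, and leave the short strip and all the other things where they stand.

Things in the scene. Friction and masses are not known exactly. Their poses are not given: they have to be found in the camera images.
- magazine: grey strip magazine fixed to the bench (mm). x runs along its channel from the spring follower's end to the lip's end, y across, z up; origin at bench level under the channel's middle line. Base 64 wide, x -175 to 128. Spring housing with the rail on top: x -175 to -38, 44 wide, 63 high. Over 30 N between the strip and any part of it (follower, lip, walls, floor, rail) spoils it
- channel (a point): middle of the channel, at magazine x 40, y 0, z 12 (floor level). Open above; two walls 20 apart (1 play each side of the strip), 6 thick, tops at z 26, x -38 to 128. Floor, lip and follower form one sled clamped anywhere within 20 mm either way along x; its place is not reported and must be felt or seen. A low cross wall (top z 18) closes the channel at x 122 to 128
- follower_zone (a point): middle of where the follower's face can be at rest: it is at magazine x 0 plus or minus 20 (this point: x 0, z 27). Grey block, face 17 wide, z 13 to 42. A spring pushes it to +x with 5 N at first touch, growing 0.5 N per mm (9 N at 8 mm, 11 N at 12 mm). It goes back 13 mm along -x to a hard stop
- lip_zone (a point): middle of where the lip's inner face can be (magazine x 88, z 18; true place plus or minus 20): always 88 beyond the follower's resting face. Lip 8 thick, top at z 18, 6 above the floor. The strip is 96 long: with its underside just over z 18 it must push the follower back more than 8 (10 to 11 is good) before it can go down behind the lip; the spring then holds it to the lip
- strip_mid (a point): centre of the long strip: white plastic, eight wells, 96 long (x), 18 wide (y), 42 high (z), 21 above its underside; lowest 5 only 14 wide; 40 to 85 g, both ends alike. Stands upright on the bench. Grip it across its width near the middle, fingers staying higher than 16 above its underside, so that they clear the channel walls. Seated, this point is at magazine z 33
- rail (a joint): travel in m of the steel rail along the magazine's +x: 0 fully open (it starts at 0 to 0.012), 0.100 fully home against its stop. It takes about 4 N to slide and stays where it is left. Its underside is at z 56 mm, 2 above a seated strip, so it jams on a strip that is not fully down
- rail_knob (a point): centre of the black upright knob near the rail's front end: 12 thick (magazine x), 26 wide (y), 24 high (magazine z 62 to 86). Rail: a bar 24 wide, top at z 62, ending 12 beyond this point towards +x and running 118 behind it. The point is at magazine x -66 mm when the joint is 0 and moves with it along +x
- short_strip_mid (a point): short five-well strip, 60 x 18 x 42, otherwise like the long one; not to be used; point at its centre, 21 above its underside (leave alone)
- dish: shallow round glass dish, 90 across, 15 high; origin under its centre (leave alone)
- beaker: glass beaker, 70 across, 90 high; origin under its centre (leave alone)
- bottle: white jar with a dark red cap, 60 across, 120 high; origin under its centre (leave alone)
- spatula: thin steel laboratory spatula lying on the bench, 190 long, 6 thick; origin under its middle, along its x (leave alone)
- amber: small brown bottle, 52 across, 110 high; origin under its centre (leave alone)
- crucible: white ceramic crucible, 44 across, 35 high; origin under its centre (leave alone)
Not all that is in view belongs to the job. Leave any black or red look-alike of the part that bears strip_mid alone.

How it is judged (in metres and radians):
On the way, in this order (a step that is already met when the one before it is completed fails the run):
1. the strip lies flat in the channel between follower and lip, let go of, the rail still open (z of strip_mid in the frame of magazine between 0.031 and 0.0355 m and y of strip_mid in the frame of magazine between -0.003 and 0.003 m and x of strip_mid in the frame of magazine between 0.015 and 0.065 m and angle between the x axis of strip_mid and the x axis of magazine, either way round below 0.05 rad and angle between strip_mid's own z axis and vertical below 0.05 rad and contact force between strip and the fingers below 0.1 N and value of joint rail below 0.03 m), for 0.2 s.
2. the rail is slid home over the seated strip (z of strip_mid in the frame of magazine between 0.031 and 0.0355 m and y of strip_mid in the frame of magazine between -0.003 and 0.003 m and x of strip_mid in the frame of magazine between 0.015 and 0.065 m and angle between the x axis of strip_mid and the x axis of magazine, either way round below 0.05 rad and angle between strip_mid's own z axis and vertical below 0.05 rad and value of joint rail above 0.096 m), for 0.2 s.
At the end, for the whole second after the job is handed in: The long strip lies at rest, let go of, flat in the channel behind the lip (centre 31 to 35.5 mm above the magazine's origin, within 3 mm of the middle line, 15 to 65 mm along x, within 0.05 rad of the channel and of upright), and the rail is home (joint above 0.096 m) (all of step 2 and contact force between strip and the fingers below 0.1 N and linear speed of strip below 0.01 m/s); the robot touches nothing.
It fails at once if more than 30 N between the strip and the magazine, its follower, lip or rail (contact force between strip and magazine above 30 N).
It fails at once if a bystander is moved by more than 20 mm (distance of any of short_strip_mid, dish, beaker, bottle, spatula, amber, crucible from where it was at the start of the episode above 0.02 m).
It also fails if it takes over 61 s, if anything falls off the work surface, if the arm or the gripper's body presses on something with over 40 N, if the wrist force passes 120 N, or if a joint passes its speed limit or range.

## Working session

There is one attempt and no reset: what is moved stays moved. The work goes in short steps, Python scripts to look and compute and a tool call to move; the robot and the scene stay as the last step left them, time stands still between calls to the robot, and variables do not carry over. Pictures are saved under pics/ and viewed, and the job is handed in when it is done.

Besides the shell and the picture viewer there is one more tool, called after "Request:" as a command line: name --pt "numbers of a row" for each row, then --argument value for the rest. move_arm: Moves the arm, as the interface text tells. Its arguments: {"type":"object","properties":{"steps":{"type":"array","items":{"type":"array","items":{"type":"number"}}}},"required":["steps"]}

```bash
ls; mkdir -p pics
python3 - <<'E'
from workcell import robot, snapshot, camera_model, finder
import cv2
print(robot.read_state())
for n in ["scene","top"]:
    im=snapshot(n); cv2.imwrite(f"pics/{n}0.png",im[:,:,::-1])
    print(n,camera_model(n))
    for q in ["strip_mid","short_strip_mid","rail_knob","magazine","channel","follower_zone","lip_zone"]:
        print(q,[(d['point'],round(d['confidence'],2)) for d in finder.tip_of(n,q)])
print(camera_model("wrist"))
E
```

```text
pics
{'time': 0.0, 'qpos': array([-6.32536039e+01,  5.01381692e+00,  1.00323608e+01,  9.50989687e+01,
        1.21846350e-04,  8.99994863e+01]), 'dq': array([-0.04065214, -0.05938081, -0.04348976, -0.09809077, -0.01774604,
        0.07018491]), 'effort': array([-3.30603802e-05, -5.20389855e+01,  4.64800358e+01,  1.62167352e-02,
        4.97034171e-05,  1.57092677e-05]), 'tcp_pos': array([ 0.24741832, -0.49094443,  0.23053825]), 'orientation': array([-90.08731862,  89.91957505, 116.65959111]), 'wrist_force': array([ 0.22557956,  0.29874866, -0.17884144]), 'torque': array([-0.02053799, -0.0488998 , -0.02040205]), 'finger_gap': 0.08556327951874852}
scene {'fx': 408.136757667218, 'fy': 408.136757667218, 'cx': 285.33762419554296, 'cy': 208.6354579782612, 'k1': -0.050087582096158226, 'R': array([[-4.64791920e-01,  8.85419800e-01, -4.98220103e-04],
       [ 5.24776925e-01,  2.75022892e-01, -8.05587728e-01],
       [-7.13146304e-01, -3.74692121e-01, -5.92476298e-01]]), 't': array([ 0.22447318, -0.25372576,  1.45435153])}
strip_mid [([225.6, 304.1], 0.88), ([212.9, 412.7], 0.82), ([259.6, 357
[... 771 characters left out ...]
t_strip_mid []
rail_knob [([231.1, 420.5], 0.8)]
magazine [([226.0, 385.6], 0.81)]
channel [([226.0, 370.1], 0.91), ([278.5, 235.5], 0.66), ([311.8, 384.3], 0.6)]
follower_zone [([233.1, 383.5], 0.78)]
lip_zone []
{'fx': 358.35228323814476, 'fy': 358.35228323814476, 'cx': 278.2878455116065, 'cy': 210.49462129696013, 'k1': -0.014882153757291624, 'hand_eye': array([[-8.41998695e-05, -3.15972738e-01,  9.48768265e-01,
        -1.43373234e-01],
       [ 9.99999993e-01,  4.91320433e-05,  1.05109181e-04,
         1.08646463e-03],
       [-7.98265592e-05,  9.48768268e-01,  3.15972732e-01,
        -8.21386803e-02],
       [ 0.00000000e+00,  0.00000000e+00,  0.00000000e+00,
         1.00000000e+00]])}
```

Run:
```python
import cv2
a=cv2.imread("pics/scene0.png");cv2.imwrite("pics/scene0z.png",cv2.resize(a[130:350,120:480],(0,0),fx=2.2,fy=2.2,interpolation=cv2.INTER_CUBIC))
a=cv2.imread("pics/top0.png");cv2.imwrite("pics/top0z.png",cv2.resize(a[140:380,120:520],(0,0),fx=2,fy=2,interpolation=cv2.INTER_CUBIC))
```

```text
(no output)
```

View pics/scene0z.png

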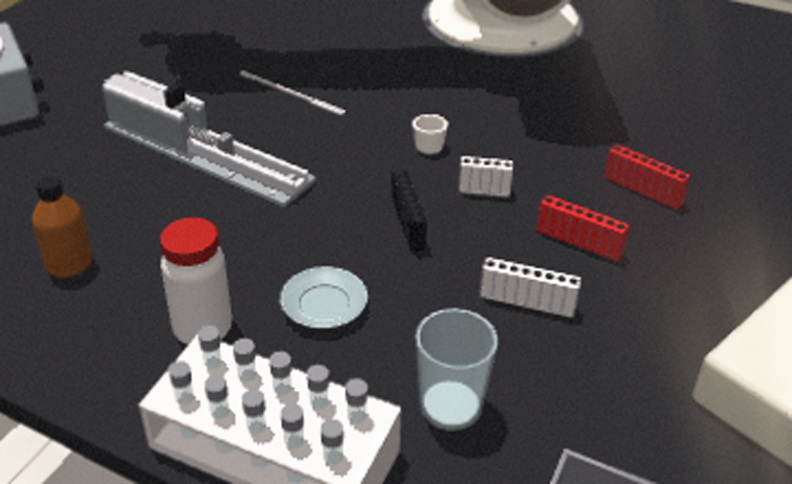

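View pics/top0z.png

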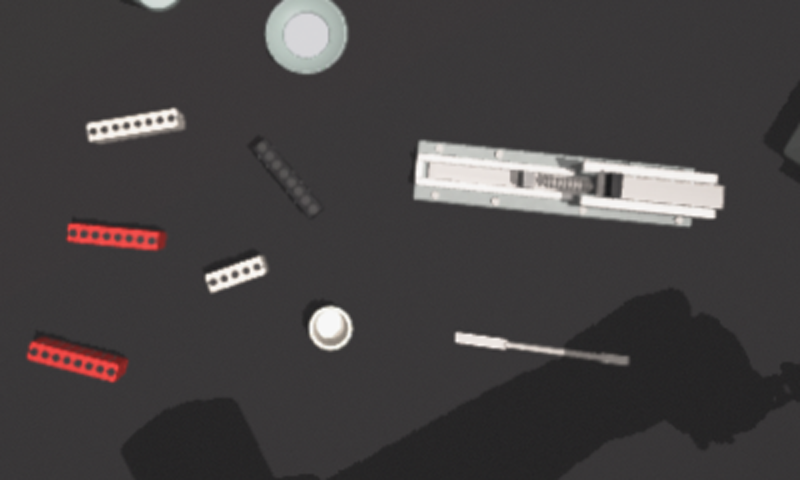

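```bash
cat > h.py <<'E'
import numpy as np, cv2
from scipy.spatial.transform import Rotation as Ro
from scipy.optimize import least_squares
from workcell import robot, snapshot, camera_model, finder
def toolR(o): return Ro.from_euler('xyz',o,degrees=True).as_matrix()
def cam(name,st=None):
    m=camera_model(name)
    if name=="wrist":
        T=np.eye(4);T[:3,:3]=toolR(st['orientation']);T[:3,3]=st['tcp_pos']
        W=T@np.array(m['hand_eye']); R=W[:3,:3].T; t=-R@W[:3,3]
    else: R=np.array(m['R']);t=np.array(m['t'])
    K=np.array([[m['fx'],0,m['cx']],[0,m['fy'],m['cy']],[0,0,1]])
    return R,t,K,np.array([m['k1'],0,0,0,0.])
def proj(c,X):
    R,t,K,d=c
    return cv2.projectPoints(np.asarray(X,float).reshape(-1,3),cv2.Rodrigues(R)[0],t,K,d)[0].reshape(-1,2)
def at_z(c,uv,z):
    R,t,K,d=c
    n=cv2.undistortPoints(np.asarray(uv,float).reshape(-1,1,2),K,d).reshape(-1,2)
    D=np.c_[n,np.ones(len(n))]@R; o=-R.T@t
    return o+D*((z-o[2])/D[:,2])[:,None]
E
python3 - <<'E'
from h import *
c=cam("top")
z=lambda p:(np.array(p)/2+[120,140])
print("strip ends top",at_z(c,z([(88,131),(180,119)]),.042))
print("short",at_z(c,z([(236,273)]),.042),"black",at_z(c,z([(288,178)]),.042))
print("wall top end corners",at_z(c,z([(418,155),(416,187)]),.026))
print("knob",at_z(c,z([(608,185)]),.086), "rail right end",at_z(c,z([(722,183),(722,207)]),.062))
print("beaker, dish",at_z(c,z([(155,0),(306,35)]),.0),"cruc",at_z(c,z([(330,328)]),.035))
c=cam("scene")
z=lambda p:(np.array(p)/2.2+[120,130])
print("strip scene",at_z(c,z([(485,262),(580,278)]),.042))
print("knob",at_z(c,z([(176,92)]),.086),at_z(c,[(202.6,172)],.074), "beaker",at_z(c,z([(450,405)]),0),"bottle",at_z(c,z([(190,235)]),.12),"dish",at_z(c,z([(324,300)]),.005))
E
```

```text
strip ends top [[0.59785779 0.30189289 0.042     ]
 [0.6098331  0.20380289 0.042     ]]
short [[0.44863898 0.14399874 0.042     ]] black [[0.54691525 0.08978105 0.042     ]]
wall top end corners [[ 0.57122877 -0.04766396  0.026     ]
 [ 0.53723152 -0.04503858  0.026     ]]
knob [[ 0.53573917 -0.22997265  0.086     ]] rail right end [[ 0.53760533 -0.35568702  0.062     ]
 [ 0.51309915 -0.3546134   0.062     ]]
beaker, dish [[0.7496003  0.241705   0.        ]
 [0.70768537 0.07207301 0.        ]] cruc [[0.39111608 0.04691996 0.035     ]]
strip scene [[0.61222814 0.20764699 0.042     ]
 [0.59052225 0.30098137 0.042     ]]
knob [[ 0.54526162 -0.22765118  0.086     ]] [[ 0.52740199 -0.2341814   0.074     ]] beaker [[0.76459478 0.23717785 0.        ]] bottle [[ 0.78819242 -0.02128431  0.12      ]] dish [[0.70378258 0.06971458 0.005     ]]
```

```bash
cat >> h.py <<'E'
def goal_R(d):  # tool down, tool z along horizontal world dir d
    d=np.array([d[0],d[1],0.]);d/=np.linalg.norm(d); x=np.array([0,0,-1.]); y=np.cross(d,x)
    return np.c_[x,y,d]
def to(p,Rg,st=None):
    st=st or robot.read_state(); R=toolR(st['orientation'])
    rv=Ro.from_matrix(R.T@Rg).as_rotvec(degrees=True)
    print("shift in tool now mm",np.round(R.T@(np.array(p)-st['tcp_pos'])*1000,1),"rotvec",np.round(rv,2),"shift after turn",np.round(Rg.T@(np.array(p)-st['tcp_pos'])*1000,1))
E
python3 - <<'E'
from h import *
st=robot.read_state();print(toolR(st['orientation']).round(3))
to([.546,-.134,.2],goal_R([-.093,-.996]))
to([.546,-.134,.2],goal_R([.093,.996]))
E
```

```text
[[ 0.     0.45  -0.893]
 [-0.    -0.893 -0.45 ]
 [-1.     0.    -0.   ]]
shift in tool now mm [  31.3 -184.6 -427.3] rotvec [-57.92   0.    -0.  ] shift after turn [  31.3  264.  -383.4]
shift in tool now mm [  31.3 -184.6 -427.3] rotvec [122.08  -0.    -0.  ] shift after turn [  31.3 -264.   383.4]
```

Request:
move_arm --pt "3 -18 -43 0 0 0 1" --pt "3 -18 -43 0 0 0 1" --pt "3 -18 -43 0 0 0 1" --pt "3 -18 -43 0 0 0 1" --pt "3 -18 -43 0 0 0 1" --pt "3 -18 -43 0 0 0 1" --pt "3 -18 -43 0 0 0 1" --pt "3 -18 -43 0 0 0 1" --pt "3 -18 -43 0 0 0 1" --pt "3 -18 -40 0 0 0 1"

```text
time: 1.8
tcp_pos: [0.549, -0.1364, 0.2012]
orientation: [135.1, 90.0, -18.2]
wrist_force: [1.9, -1.2, 1.0]
finger_gap: 0.0853
```

Request:
move_arm --pt "0 0 0 -8.3 0 0 1" --pt "0 0 0 -8.3 0 0 1" --pt "0 0 0 -8.3 0 0 1" --pt "0 0 0 -8.3 0 0 1" --pt "0 0 0 -8.3 0 0 1" --pt "0 0 0 -8.3 0 0 1" --pt "0 0 0 -8 0 0 1" --pt "0 0 0 0 0 0 1"

```text
time: 2.6
tcp_pos: [0.5478, -0.1382, 0.2013]
orientation: [-99.2, 90.0, 165.5]
wrist_force: [-0.5, 0.4, 0.4]
finger_gap: 0.0852
```

Run:
```python
from h import *
st=robot.read_state();print(st['time'],st['tcp_pos'],st['orientation'],st['qpos'])
im=snapshot("wrist");cv2.imwrite("pics/w1.png",im[:,:,::-1]);
np.save("st1.npy",st,allow_pickle=True)
to([.546,-.134,.2],goal_R([-.093,-.996]))
for q in ["channel","rail_knob","follower_zone","lip_zone","magazine"]:
  print(q,[(d['point'],round(d['confidence'],2)) for d in finder.tip_of("wrist",q)])
```

```text
2.6 [ 0.5478137  -0.1382472   0.20127258] [-99.20458573  89.99679063 165.45836254] [-1.41635393e+01  6.51764176e+00  8.40730250e+00  9.18928700e+01
  2.11786575e-05  8.11735124e+01]
shift in tool now mm [ 1.3 -2.2 -4.1] rotvec [-0.3  0.  -0. ] shift after turn [ 1.3 -2.2 -4.1]
channel [([180.4, 275.6], 0.6)]
rail_knob [([313.2, 273.1], 0.92)]
follower_zone [([221.2, 276.6], 0.57)]
lip_zone [([128.7, 278.0], 0.9)]
magazine [([209.8, 276.7], 0.67)]
```

View pics/w1.png

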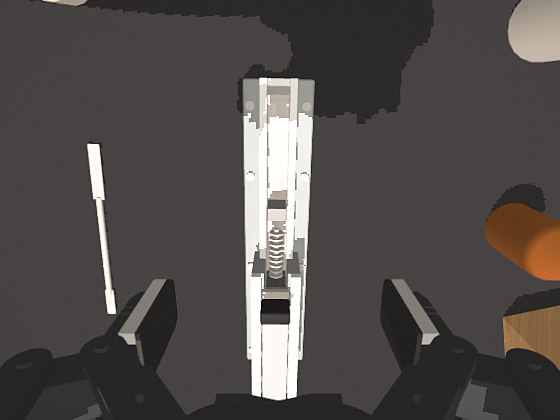

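Run:
```python
import cv2
a=cv2.imread("pics/w1.png");b=a[70:330,235:325]
b=cv2.resize(b,(0,0),fx=4,fy=4,interpolation=cv2.INTER_CUBIC)
import numpy as np
cv2.imwrite("pics/w1z.png",np.hstack([b[:580],np.zeros((580,20,3),np.uint8),b[460:1040]]))
```

```text
(no output)
```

View pics/w1z.png

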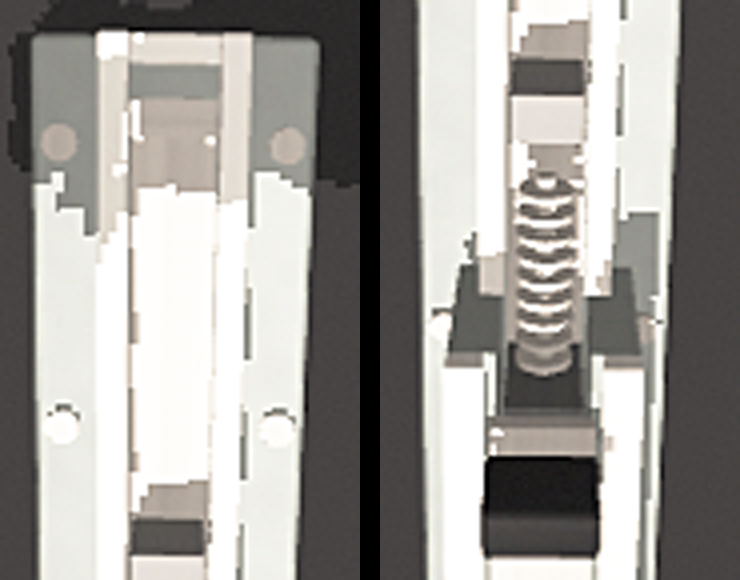

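Run:
```python
from h import *
st=np.load("st1.npy",allow_pickle=True).item(); c=cam("wrist",st)
e=at_z(c,[(259.25,77.75),(297.75,77.75)],.026)
h=at_z(c,[(251.75,275.5),(300.75,275.5)],.063)
k=at_z(c,[(260.75,315),(289.75,315)],.086)
f=at_z(c,[(267.75,208.25),(286.25,208.25)],.042)
for n,a in zip("ehkf",(e,h,k,f)): print(n,a.round(4).tolist(),"w",np.linalg.norm(a[0]-a[1]).round(4),"mid",a.mean(0).round(4))
E0,H,Kn,F=[a.mean(0)[:2] for a in (e,h,k,f)]
# fit: ends at 128, -38
d=E0-H; print("len",np.linalg.norm(d)); ang=np.arctan2(d[1],d[0])
# walls' direction refined with knob & housing
for ang in [ang,np.arctan2(*(E0-Kn)[::-1]),np.arctan2(*(E0-F)[::-1])]: print("ang",np.degrees(ang))
ang=np.arctan2(*(E0-Kn)[::-1])
u=np.array([np.cos(ang),np.sin(ang)]);v=np.array([-u[1],u[0]])
O=((E0-128e-3*u)+(H+38e-3*u))/2; print("O",O)
for n,P in zip("EHKF",(E0,H,Kn,F)): print(n,((P-O)@u*1000).round(1),((P-O)@v*1000).round(1))
# lines in left panel centre column x=175
for y in (31,65,97,190): 
  uv=[235+175/4,70+y/4]
  for z in (.012,.018): P=at_z(c,[uv],z)[0][:2]; print(y,z,((P-O)@u*1000).round(1))
```

```text
e [[0.5418, -0.0457, 0.026], [0.5739, -0.0487, 0.026]] w 0.0322 mid [ 0.5579 -0.0472  0.026 ]
h [[0.519, -0.2094, 0.063], [0.5621, -0.2134, 0.063]] w 0.0432 mid [ 0.5406 -0.2114  0.063 ]
k [[0.5253, -0.2349, 0.086], [0.5497, -0.2372, 0.086]] w 0.0245 mid [ 0.5375 -0.236   0.086 ]
f [[0.5382, -0.1553, 0.042], [0.5545, -0.1569, 0.042]] w 0.0164 mid [ 0.5464 -0.1561  0.042 ]
len 0.16508293239597843
ang 83.98111054312139
ang 83.83952925151604
ang 83.97570519641474
O [ 0.54437863 -0.17401515]
E 127.5 0.2
H -37.5 -0.2
K -62.4 0.2
F 18.0 -0.1
31 0.012 128.0
31 0.018 127.8
65 0.012 121.0
65 0.018 120.9
97 0.012 114.3
97 0.018 114.3
190 0.012 94.3
190 0.018 94.7
```

Run:
```python
from h import *
to([.604,.253,.18],goal_R([.012,-.098]))
```

```text
shift in tool now mm [  21.3   17.9 -394.9] rotvec [-12.55  -0.    -0.  ] shift after turn [  21.3  103.3 -381.5]
```

Request:
move_arm --pt "2 2 -40 0 0 0 1" --pt "2 2 -40 0 0 0 1" --pt "2 2 -40 0 0 0 1" --pt "2 2 -40 0 0 0 1" --pt "2 2 -40 0 0 0 1" --pt "2 2 -40 0 0 0 1" --pt "2 2 -40 0 0 0 1" --pt "2 2 -40 0 0 0 1" --pt "2 2 -40 0 0 0 1" --pt "3 0 -35 0 0 0 1"

```text
time: 3.9
tcp_pos: [0.6034, 0.2553, 0.1801]
orientation: [141.1, 90.0, 45.5]
wrist_force: [0.5, -0.6, 0.4]
finger_gap: 0.0851
```

Request:
move_arm --pt "0 0 0 -6.3 0 0 1" --pt "0 0 0 -6.3 0 0 1" --pt "0 0 0 0 0 0 1" --pt "0 0 0 0 0 0 1"

```text
time: 4.3
tcp_pos: [0.6033, 0.2532, 0.1803]
orientation: [-70.2, 90.0, -153.3]
wrist_force: [-0.5, -0.5, 0.0]
finger_gap: 0.0857
```

Run:
```python
from h import *
st=robot.read_state();print(st['time'],st['tcp_pos'],st['orientation'],st['qpos'],st['wrist_force'])
im=snapshot("wrist");cv2.imwrite("pics/w2.png",im[:,:,::-1]);
np.save("st2.npy",st,allow_pickle=True)
for q in ["strip_mid"]:
  print(q,[(d['point'],round(d['confidence'],2)) for d in finder.tip_of("wrist",q)])
```

```text
4.3 [0.6033085  0.25316169 0.1802572 ] [ -70.19416379   89.99735438 -153.2765535 ] [ 2.27640861e+01  1.90160307e+01  2.08165893e+01  9.18031979e+01
 -1.82677269e-04  1.05846476e+02] [-0.47683024 -0.50025626  0.02137304]
strip_mid [([186.5, 281.0], 0.9), ([337.7, 204.2], 0.72)]
```

View pics/w2.png

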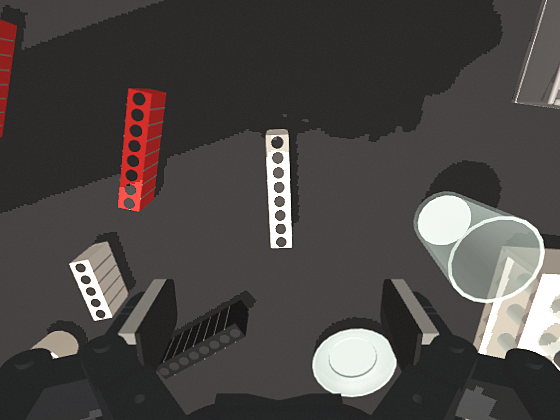

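Run:
```python
import cv2
a=cv2.imread("pics/w2.png");b=a[120:260,230:330]
cv2.imwrite("pics/w2z.png",cv2.resize(b,(0,0),fx=4,fy=4,interpolation=cv2.INTER_CUBIC))
```

```text
(no output)
```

View pics/w2z.png

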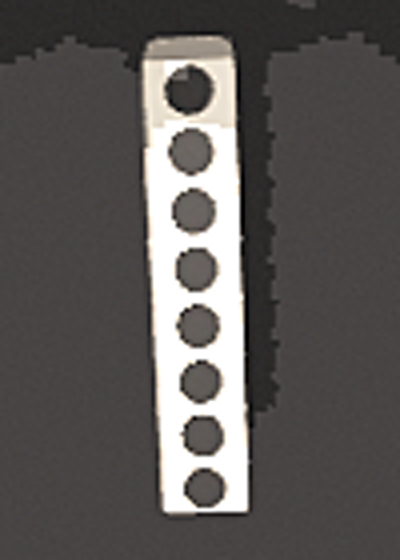

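Run:
```python
from h import *
st=np.load("st2.npy",allow_pickle=True).item(); c=cam("wrist",st)
uv=np.array([(143,58),(236,58),(249,512),(162,514)])/4+[230,120]
P=at_z(c,uv,.042);print(P.round(4)); a=P[:2].mean(0);b=P[2:].mean(0)
print("len",np.linalg.norm(a-b),"w",np.linalg.norm(P[0]-P[1]),np.linalg.norm(P[2]-P[3]),"mid",(a+b)/2,"dir",np.degrees(np.arctan2(*(b-a)[1::-1])))
m=(a+b)/2
to([m[0],m[1],.019],goal_R((b-a)[:2]))
```

```text
[[0.589  0.3005 0.042 ]
 [0.6069 0.3027 0.042 ]
 [0.6221 0.2079 0.042 ]
 [0.6036 0.2051 0.042 ]]
len 0.09624610551355119 w 0.01800023291989369 0.018680883660013494 mid [0.60542441 0.25403604 0.042     ] dir -81.07990757880452
shift in tool now mm [161.4   2.2  -0.8] rotvec [-1.96 -0.   -0.01] shift after turn [161.4   2.2  -0.7]
```

Request:
move_arm --pt "20 2 -1 -2 0 0 1" --pt "30 0 0 0 0 0 1" --pt "30 0 0 0 0 0 1" --pt "30 0 0 0 0 0 1" --pt "20 0 0 0 0 0 1" --pt "15 0 0 0 0 0 1" --pt "10 0 0 0 0 0 1" --pt "6 0 0 0 0 0 1" --pt "0 0 0 0 0 0 1" --pt "0 0 0 0 0 0 1"

```text
time: 5.4
tcp_pos: [0.6056, 0.2547, 0.0202]
orientation: [103.0, 89.9, 22.2]
wrist_force: [-0.1, 0.0, 0.2]
finger_gap: 0.0855
```

Request:
move_arm --pt "0 0 0 0 0 0 -1" --pt "0 0 0 0 0 0 -1" --pt "0 0 0 0 0 0 -1" --pt "0 0 0 0 0 0 -1" --pt "0 0 0 0 0 0 -1" --pt "0 0 0 0 0 0 -1" --pt "0 0 0 0 0 0 -1" --pt "0 0 0 0 0 0 -1"

```text
time: 6.2
tcp_pos: [0.6052, 0.2545, 0.0194]
orientation: [101.8, 90.0, 21.0]
wrist_force: [-0.8, -0.4, 0.7]
finger_gap: 0.0169
```

Request:
move_arm --pt "-10 0 0 0 0 0 -1" --pt "-30 0 0 0 0 0 -1" --pt "-40 0 0 0 0 0 -1" --pt "-30 0 0 0 0 0 -1" --pt "-20 0 0 0 0 0 -1" --pt "0 0 0 0 0 0 -1" --pt "0 0 0 0 0 0 -1"

```text
time: 6.9
tcp_pos: [0.6052, 0.2545, 0.1493]
orientation: [108.4, 90.0, 27.5]
wrist_force: [-0.2, 0.2, -1.1]
finger_gap: 0.0171
```

Run:
```python
from h import *
st=robot.read_state();print(st['time'],st['tcp_pos'],st['orientation'],st['qpos'],st['wrist_force'])
im=snapshot("wrist");cv2.imwrite("pics/w3.png",im[:,:,::-1]);
np.save("st3.npy",st,allow_pickle=True)
```

```text
6.9 [0.60521864 0.25451463 0.14928903] [108.40559371  89.98030622  27.54767747] [2.28076716e+01 1.90035084e+01 1.73797848e+01 8.83566500e+01
 1.62738304e-03 1.03665588e+02] [-0.15488537  0.226012   -1.09792146]
```

View pics/w3.png

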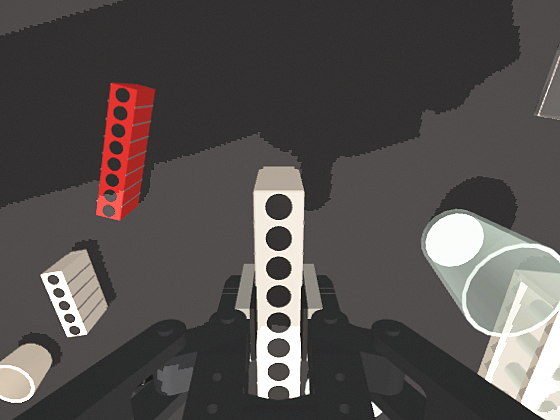

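Run:
```python
import cv2
a=cv2.imread("pics/w3.png");b=a[155:410,225:335]
b=cv2.convertScaleAbs(b,alpha=1.0,beta=0)
cv2.imwrite("pics/w3z.png",cv2.resize(b,(0,0),fx=5,fy=5,interpolation=cv2.INTER_CUBIC)[:600])
```

```text
(no output)
```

View pics/w3z.png

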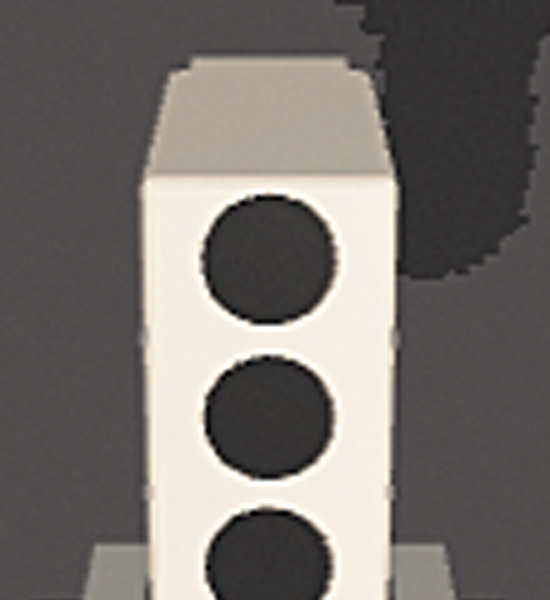

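```bash
cat >> h.py <<'E'
def fit_strip(uv):  # uv: top L,R ; bottom L,R ; strip centre in tool frame (nominal tool x = 19-21)
    m=camera_model("wrist"); H=np.array(m['hand_eye']); Ri=H[:3,:3].T; ti=-Ri@H[:3,3]
    c=(Ri,ti)+cam("wrist",dict(orientation=[0,0,0],tcp_pos=[0,0,0]))[2:]
    L=np.array([(-21,-9,-48),(-21,9,-48),(21,-7,-48),(21,7,-48)])*1e-3
    f=lambda p:(proj(c,L+p)-uv).ravel()
    r=least_squares(f,[-.002,0,0]); return r.x, r.fun.reshape(-1,2)
E
python3 - <<'E'
from h import *
uv=np.array([(143,176),(398,176),(190,57),(348,57)])/5+[225,155]
print(fit_strip(uv))
E
```

```text
(array([-0.00123996,  0.00145825,  0.00041354]), array([[-0.27733028,  0.0465466 ],
       [ 0.18635928,  0.04926123],
       [ 0.67647813, -0.06406956],
       [-0.55657987, -0.06214416]]))
```

Run:
```python
from h import *
to([.5504,-.1042,.12],goal_R([-.1063,-.9943]))
```

```text
shift in tool now mm [  28.5 -110.7  345.3] rotvec [15.25  0.03  0.07] shift after turn [ 28.3 -16.  362.3]
```

Request:
move_arm --pt "0 0 0 5 0 0 -1" --pt "0 0 0 5 0 0 -1" --pt "0 0 0 5.25 0 0 -1" --pt "0 -2 40 0 0 0 -1" --pt "0 -2 40 0 0 0 -1" --pt "0 -2 40 0 0 0 -1" --pt "0 -2 40 0 0 0 -1" --pt "4 -2 40 0 0 0 -1" --pt "4 -2 40 0 0 0 -1" --pt "4 -2 40 0 0 0 -1"

```text
time: 7.95
tcp_pos: [0.5602, -0.0239, 0.1355]
orientation: [-86.2, 89.9, 177.7]
wrist_force: [1.1, -0.4, -0.7]
finger_gap: 0.0168
```

Request:
move_arm --pt "4 -2 40 0 0 0 -1" --pt "6 0 25 0 0 0 -1" --pt "6 0 17 0 0 0 -1" --pt "0 0 0 0 0 0 -1" --pt "0 0 0 0 0 0 -1"

```text
time: 8.45
tcp_pos: [0.5501, -0.1036, 0.1201]
orientation: [-101.1, 89.9, 162.8]
wrist_force: [0.1, -0.1, -1.4]
finger_gap: 0.0169
```

Run:
```python
from h import *
st=robot.read_state();print(st['time'],st['tcp_pos'],st['wrist_force'])
to([.5504,-.1042,.075],goal_R([-.1063,-.9943]),st)
im=snapshot("wrist");cv2.imwrite("pics/w4.png",im[:,:,::-1]);
np.save("st4.npy",st,allow_pickle=True)
```

```text
8.45 [ 0.55011425 -0.10360764  0.12013854] [ 0.12867084 -0.06048608 -1.4087432 ]
shift in tool now mm [45.1  0.4  0.6] rotvec [-0.05 -0.02  0.12] shift after turn [45.1  0.3  0.6]
```

View pics/w4.png

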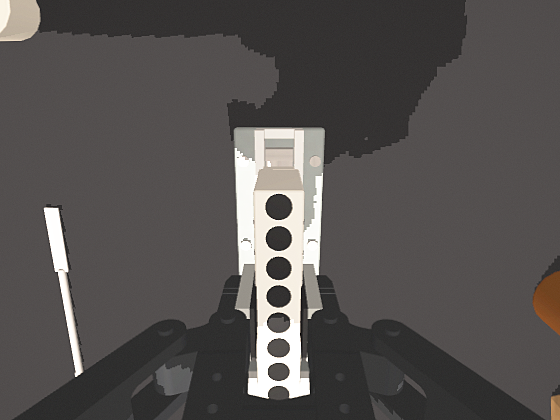

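Request:
move_arm --pt "20 0 0 0 0 0 -1" --pt "20 0 0 0 0 0 -1" --pt "15 0 0 0 0 0 -1" --pt "10 0 0 0 0 0 -1" --pt "5 0 0 0 0 0 -1" --pt "0 0 0 0 0 0 -1" --pt "0 0 0 0 0 0 -1"

```text
time: 9.2
tcp_pos: [0.5511, -0.1037, 0.052]
orientation: [86.6, 89.9, -9.5]
wrist_force: [0.2, -0.0, -0.5]
finger_gap: 0.017
```

Run:
```python
from h import *
st=robot.read_state();print(st['time'],st['tcp_pos'],st['wrist_force'])
im=snapshot("wrist");cv2.imwrite("pics/w5.png",im[:,:,::-1]);
np.save("st5.npy",st,allow_pickle=True)
cv2.imwrite("pics/w5z.png",cv2.resize(im[90:230,215:345,::-1],(0,0),fx=4,fy=4,interpolation=cv2.INTER_CUBIC))
sc=snapshot("scene");cv2.imwrite("pics/s5z.png",cv2.resize(sc[120:260,140:300,::-1],(0,0),fx=4,fy=4,interpolation=cv2.INTER_CUBIC))
```

```text
9.2 [ 0.5511219  -0.10373504  0.0519742 ] [ 0.23966384 -0.02491629 -0.50828004]
```

View pics/w5z.png

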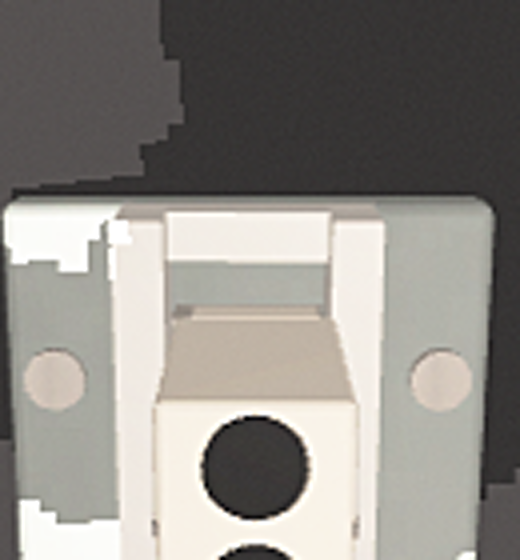

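View pics/s5z.png

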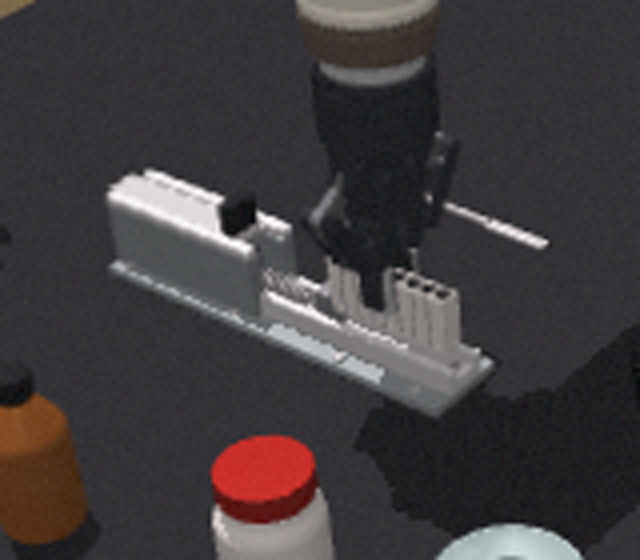

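Run:
```python
from h import *
st=np.load("st5.npy",allow_pickle=True).item(); c=cam("wrist",st);R=toolR(st['orientation'])
Z=lambda p:np.array(p)/4+[215,90]
T=lambda X:((X-st['tcp_pos'])@R*1000).round(2)
print("strip",fit_strip(Z([(157,400),(357,400),(180,318),(330,318)])))
o=T(at_z(c,Z([(117,210),(385,210)]),.026));print("outer end",o,o.mean(0))
o=T(at_z(c,Z([(165,215),(331,215)]),.026));print("inner end",o,o.mean(0))
o=T(at_z(c,Z([(119,500),(379,500)]),.026));print("outer mid",o,o.mean(0))
o=T(at_z(c,Z([(165,300),(331,300)]),.026));print("inner near strip",o,o.mean(0))
```

```text
strip (array([0.00065587, 0.00165154, 0.00103684]), array([[-0.43361596,  1.4686539 ],
       [ 0.18258229,  1.47117022],
       [ 3.92167465, -1.93088389],
       [-3.59219258, -1.9290448 ]]))
outer end [[ 25.96 -14.6  -58.  ]
 [ 25.99  16.81 -58.  ]] [ 25.975   1.105 -58.   ]
inner end [[ 25.96  -8.98 -57.41]
 [ 25.98  10.49 -57.41]] [ 25.97    0.755 -57.41 ]
outer mid [[ 25.96 -15.41 -22.03]
 [ 25.99  17.1  -22.02]] [ 25.975   0.845 -22.025]
inner near strip [[ 25.96  -9.17 -47.33]
 [ 25.98  10.66 -47.32]] [ 25.97    0.745 -47.325]
```

Request:
move_arm --pt "0 -0.8 0 0 0 0 -1" --pt "3 0 0 0 0 0 -1" --pt "3 0 0 0 0 0 -1" --pt "2.5 0 0 0 0 0 -1" --pt "0 0 0 0 0 0 -1" --pt "0 0 0 0 0 0 -1"

```text
time: 9.9
tcp_pos: [0.5499, -0.1036, 0.0427]
orientation: [-98.8, 90.0, 165.1]
wrist_force: [-0.7, -0.3, -0.4]
finger_gap: 0.0174
```

Run:
```python
from h import *
st=robot.read_state();print(st['time'],st['tcp_pos'],st['wrist_force'])
to([.5504,-.1042,.0387],goal_R([-.1063,-.9943]),st)
im=snapshot("wrist");cv2.imwrite("pics/w6.png",im[:,:,::-1]);
np.save("st6.npy",st,allow_pickle=True)
cv2.imwrite("pics/w6z.png",cv2.resize(im[90:230,215:345,::-1],(0,0),fx=4,fy=4,interpolation=cv2.INTER_CUBIC))
```

```text
9.9 [ 0.54987696 -0.10364706  0.04266834] [-0.70897632 -0.28611363 -0.42926848]
shift in tool now mm [4.  0.6 0.5] rotvec [-0.   -0.    0.01] shift after turn [4.  0.6 0.5]
```

View pics/w6z.png

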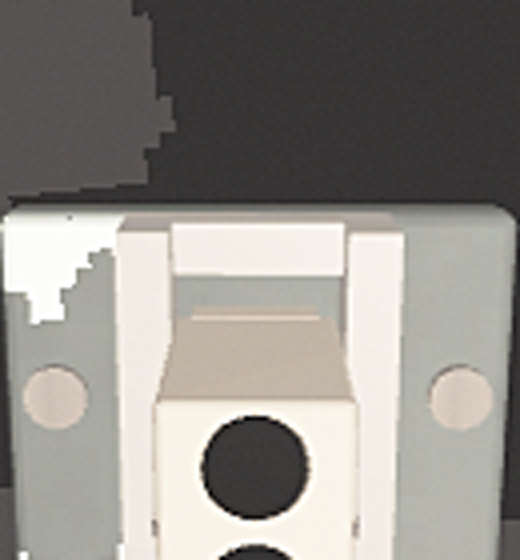

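Run:
```python
from h import *
st=np.load("st6.npy",allow_pickle=True).item(); c=cam("wrist",st);R=toolR(st['orientation'])
Z=lambda p:np.array(p)/4+[215,90]
T=lambda X:((X-st['tcp_pos'])@R*1000).round(2)
print("strip",fit_strip(Z([(156,400),(356,400),(192,308),(320,308)])))
for n,p in dict(outer_end=[(117,232),(403,232)],inner_end=[(171,224),(346,224)],inner_strip=[(172,300),(345,300)],outer_mid=[(119,500),(399,500)]).items():
  o=T(at_z(c,Z(p),.026));print(n,o.tolist(),o.mean(0))
```

```text
strip (array([0.00111505, 0.00163781, 0.00071027]), array([[-0.15512521,  0.2409095 ],
       [ 0.32842183,  0.24344491],
       [ 0.9232756 , -0.31866327],
       [-1.15063922, -0.31682314]]))
outer_end [[16.67, -13.8, -56.82], [16.67, 18.03, -56.82]] [ 16.67    2.115 -56.82 ]
inner_end [[16.67, -7.77, -57.7], [16.67, 11.67, -57.71]] [ 16.67    1.95  -57.705]
inner_strip [[16.67, -7.81, -49.16], [16.67, 11.73, -49.16]] [ 16.67   1.96 -49.16]
outer_mid [[16.67, -14.5, -25.25], [16.66, 18.6, -25.26]] [ 16.665   2.05  -25.255]
```

Request:
move_arm --pt "0 0.4 0 0 0 0 -1" --pt "1 0 0 0 0 0 -1" --pt "1 0 0 0 0 0 -1" --pt "0 0 0 0 0 0 -1"

```text
time: 10.35
tcp_pos: [0.5502, -0.1037, 0.0406]
orientation: [-104.2, 90.0, 159.7]
wrist_force: [0.5, -0.0, -0.3]
finger_gap: 0.0169
```

Request:
move_arm --pt "0.5 0 0 0 0 0 -1" --pt "0.5 0 0 0 0 0 -1" --pt "0 0 0 0 0 0 -1" --pt "0 0 0 0 0 0 -1"

```text
time: 10.75
tcp_pos: [0.5503, -0.1037, 0.0398]
orientation: [-93.9, 90.0, 170.0]
wrist_force: [-0.2, 0.2, -0.8]
finger_gap: 0.0172
```

Request:
move_arm --pt "0.5 0 0 0 0 0 -1" --pt "0.3 0 0 0 0 0 -1" --pt "0 0 0 0 0 0 -1" --pt "0 0 0 0 0 0 -1"

```text
time: 11.15
tcp_pos: [0.5503, -0.1037, 0.039]
orientation: [-45.2, 90.0, -141.3]
wrist_force: [-0.4, -0.3, -1.3]
finger_gap: 0.0169
```

Request:
move_arm --pt "0 0 1 0 0 0 -1" --pt "0 0 1 0 0 0 -1" --pt "0 0 0 0 0 0 -1"

```text
time: 11.45
tcp_pos: [0.5501, -0.1059, 0.039]
orientation: [-48.8, 90.0, -144.9]
wrist_force: [0.7, 0.2, -1.3]
finger_gap: 0.0174
```

Request:
move_arm --pt "0 0 1 0 0 0 -1" --pt "0 0 1 0 0 0 -1" --pt "0 0 0 0 0 0 -1"

```text
time: 11.75
tcp_pos: [0.5499, -0.1078, 0.039]
orientation: [53.8, 90.0, -42.3]
wrist_force: [-0.5, -1.1, -0.1]
finger_gap: 0.0169
```

Request:
move_arm --pt "0 0 1 0 0 0 -1" --pt "0 0 0 0 0 0 -1" --pt "0 0 0 0 0 0 -1"

```text
time: 12.05
tcp_pos: [0.5499, -0.1083, 0.0391]
orientation: [171.3, 90.0, 75.2]
wrist_force: [-0.3, 3.1, 1.7]
finger_gap: 0.0171
```

Request:
move_arm --pt "0 0 1 0 0 0 -1" --pt "0 0 0 0 0 0 -1" --pt "0 0 0 0 0 0 -1"

```text
time: 12.35
tcp_pos: [0.5498, -0.1092, 0.039]
orientation: [179.3, 89.9, 83.2]
wrist_force: [0.2, 5.2, 0.4]
finger_gap: 0.017
```

Request:
move_arm --pt "0 0 1 0 0 0 -1" --pt "0 0 1 0 0 0 -1" --pt "0 0 1 0 0 0 -1" --pt "0 0 1 0 0 0 -1" --pt "0 0 1 0 0 0 -1" --pt "0 0 0 0 0 0 -1" --pt "0 0 0 0 0 0 -1"

```text
time: 13.05
tcp_pos: [0.5493, -0.1138, 0.0391]
orientation: [178.8, 89.9, 82.8]
wrist_force: [-0.3, 7.9, 2.6]
finger_gap: 0.0164
```

Request:
move_arm --pt "0 0 1 0 0 0 -1" --pt "0 0 1 0 0 0 -1" --pt "0 0 1 0 0 0 -1" --pt "0 0 1 0 0 0 -1" --pt "0 0 0 0 0 0 -1" --pt "0 0 0 0 0 0 -1"

```text
time: 13.65
tcp_pos: [0.5489, -0.1174, 0.0392]
orientation: [178.6, 89.9, 82.6]
wrist_force: [0.3, 9.8, 2.0]
finger_gap: 0.0163
```

Request:
move_arm --pt "0 0 1 0 0 0 -1" --pt "0 0 0.5 0 0 0 -1" --pt "0 0 0 0 0 0 -1" --pt "0 0 0 0 0 0 -1"

```text
time: 14.05
tcp_pos: [0.5487, -0.1188, 0.0392]
orientation: [179.3, 89.8, 83.3]
wrist_force: [-0.3, 10.2, 2.5]
finger_gap: 0.0165
```

Run:
```python
from h import *
st=robot.read_state();print(st['time'],st['tcp_pos'],st['wrist_force'])
im=snapshot("wrist");cv2.imwrite("pics/w7.png",im[:,:,::-1]);
np.save("st7.npy",st,allow_pickle=True)
cv2.imwrite("pics/w7z.png",cv2.resize(im[90:230,215:345,::-1],(0,0),fx=4,fy=4,interpolation=cv2.INTER_CUBIC))
```

```text
14.05 [ 0.54870881 -0.11878057  0.03916263] [-0.33117065 10.23416423  2.50944478]
```

View pics/w7z.png

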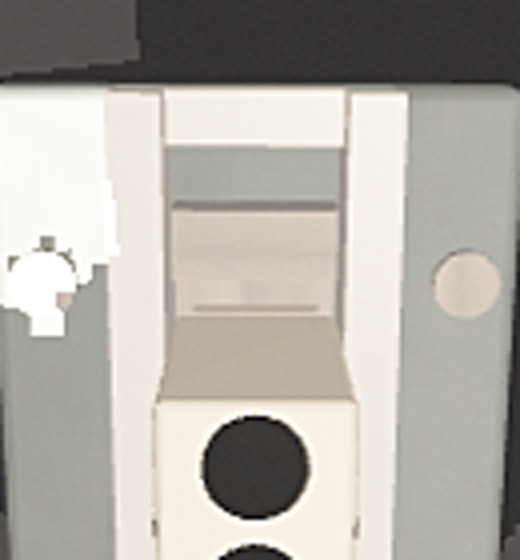

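Request:
move_arm --pt "1 0 0 0 0 0 -1" --pt "1 0 0 0 0 0 -1" --pt "1 0 0 0 0 0 -1" --pt "0 0 0 0 0 0 -1"

```text
time: 14.5
tcp_pos: [0.5491, -0.1188, 0.0365]
orientation: [157.7, 89.8, 61.7]
wrist_force: [1.2, 10.0, 3.8]
finger_gap: 0.0168
```

Request:
move_arm --pt "1 0 0 0 0 0 -1" --pt "1 0 0 0 0 0 -1" --pt "1 0 0 0 0 0 -1" --pt "0 0 0 0 0 0 -1"

```text
time: 14.9
tcp_pos: [0.5492, -0.1188, 0.0335]
orientation: [154.1, 89.8, 58.1]
wrist_force: [1.0, 9.8, 3.6]
finger_gap: 0.0167
```

Request:
move_arm --pt "1 0 0 0 0 0 -1" --pt "0.5 0 0 0 0 0 -1" --pt "0 0 0 0 0 0 -1"

```text
time: 15.2
tcp_pos: [0.5493, -0.1189, 0.0321]
orientation: [151.1, 89.8, 55.0]
wrist_force: [1.4, 10.5, 3.8]
finger_gap: 0.0171
```

Request:
move_arm --pt "0.4 0 0 0 0 0 -1" --pt "0 0 0 0 0 0 -1"

```text
time: 15.4
tcp_pos: [0.5492, -0.1188, 0.0317]
orientation: [152.4, 89.8, 56.3]
wrist_force: [1.4, 10.1, 3.4]
finger_gap: 0.0165
```

Request:
move_arm --pt "0.4 0 0 0 0 0 -1" --pt "0 0 0 0 0 0 -1"

```text
time: 15.6
tcp_pos: [0.5493, -0.1189, 0.0314]
orientation: [150.0, 89.8, 54.0]
wrist_force: [1.6, 10.5, 4.8]
finger_gap: 0.0171
```

Request:
move_arm --pt "0.4 0 0 0 0 0 -1" --pt "0 0 0 0 0 0 -1"

```text
time: 15.8
tcp_pos: [0.5493, -0.1188, 0.0314]
orientation: [145.7, 89.8, 49.7]
wrist_force: [-0.4, 10.1, 7.0]
finger_gap: 0.0169
```

Request:
move_arm --pt "0 0 -1 0 0 0 -1" --pt "0 0 -0.7 0 0 0 -1" --pt "0 0 0 0 0 0 -1" --pt "0 0 0 0 0 0 -1"

```text
time: 16.2
tcp_pos: [0.5495, -0.1175, 0.0314]
orientation: [135.1, 89.9, 39.1]
wrist_force: [0.1, 9.3, 7.2]
finger_gap: 0.0172
```

Request:
move_arm --pt "0 0 -0.5 0 0 0 -1" --pt "0 0 0 0 0 0 -1" --pt "0 0 0 0 0 0 -1"

```text
time: 16.5
tcp_pos: [0.5495, -0.1171, 0.0314]
orientation: [130.8, 89.9, 34.7]
wrist_force: [0.8, 8.8, 6.9]
finger_gap: 0.0169
```

Request:
move_arm --pt "0 0 -0.5 0 0 0 -1" --pt "0 0 0 0 0 0 -1" --pt "0 0 0 0 0 0 -1"

```text
time: 16.8
tcp_pos: [0.5496, -0.1167, 0.0314]
orientation: [128.8, 89.9, 32.7]
wrist_force: [0.1, 7.2, 6.8]
finger_gap: 0.0166
```

Request:
move_arm --pt "0 0 -0.5 0 0 0 -1" --pt "0 0 0 0 0 0 -1" --pt "0 0 0 0 0 0 -1"

```text
time: 17.1
tcp_pos: [0.5496, -0.1163, 0.0313]
orientation: [126.0, 89.9, 30.0]
wrist_force: [0.7, 7.2, 6.4]
finger_gap: 0.0171
```

Request:
move_arm --pt "0 0 -0.5 0 0 0 -1" --pt "0 0 0 0 0 0 -1" --pt "0 0 0 0 0 0 -1"

```text
time: 17.4
tcp_pos: [0.5496, -0.1163, 0.0313]
orientation: [101.0, 89.9, 5.0]
wrist_force: [0.1, 4.8, 6.7]
finger_gap: 0.0168
```

Run:
```python
from h import *
st=robot.read_state();print(st['time'],st['tcp_pos'],st['wrist_force'])
im=snapshot("wrist");cv2.imwrite("pics/w8.png",im[:,:,::-1]);
np.save("st8.npy",st,allow_pickle=True)
cv2.imwrite("pics/w8z.png",cv2.resize(im[90:230,215:345,::-1],(0,0),fx=4,fy=4,interpolation=cv2.INTER_CUBIC))
```

```text
17.4 [ 0.54961095 -0.11625786  0.0313452 ] [0.10346542 4.76219514 6.74476145]
```

View pics/w8z.png

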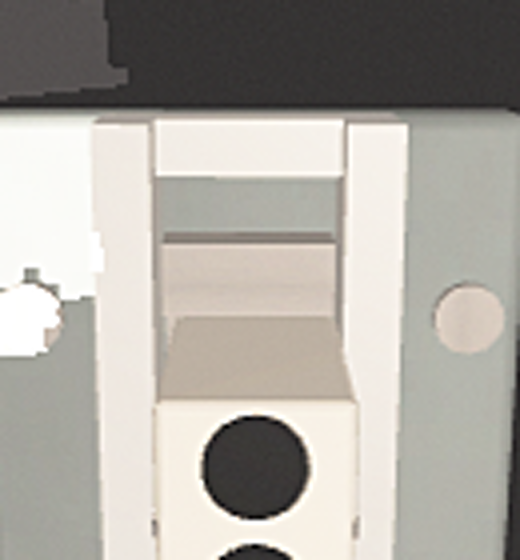

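Request:
move_arm --pt "0 0 -0.6 0 0 0 -1" --pt "0 0 0 0 0 0 -1" --pt "0 0 0 0 0 0 -1"

```text
time: 17.75
tcp_pos: [0.5496, -0.1162, 0.0314]
orientation: [67.4, 89.9, -28.7]
wrist_force: [-0.8, 2.4, 6.7]
finger_gap: 0.017
```

Request:
move_arm --pt "0 0 0 0 0 0 0" --pt "0 0 0 0 0 0 0" --pt "0 0 0 0 0 0 0" --pt "0 0 0 0 0 0 0" --pt "0 0 0 0 0 0 0"

```text
time: 18.25
tcp_pos: [0.549, -0.1159, 0.0302]
orientation: [-58.7, 90.0, -154.8]
wrist_force: [-0.2, -0.0, 0.6]
finger_gap: 0.0432
```

Run:
```python
from h import *
st=robot.read_state();print(st['time'],st['tcp_pos'],st['wrist_force'],st['finger_gap'])
im=snapshot("wrist");cv2.imwrite("pics/w9.png",im[:,:,::-1]);
```

```text
18.25 [ 0.54900093 -0.11589284  0.03016775] [-0.17644631 -0.04341107  0.56317781] 0.043212539844794125
```

View pics/w9.png

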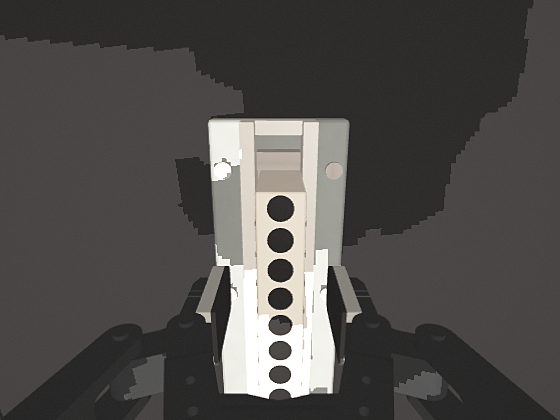

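Request:
move_arm --pt "-5 0 0 0 0 0 0" --pt "-10 0 0 0 0 0 0" --pt "-20 0 0 0 0 0 0" --pt "-30 0 0 0 0 0 0" --pt "-30 0 0 0 0 0 0" --pt "-15 0 0 0 0 0 0" --pt "0 0 0 0 0 0 0" --pt "0 0 0 0 0 0 0"

```text
time: 19.1
tcp_pos: [0.5489, -0.1158, 0.1395]
orientation: [-95.1, 90.0, 168.8]
wrist_force: [-0.3, 0.2, -0.2]
finger_gap: 0.0425
```

Run:
```python
from h import *
st=robot.read_state();print(st['time'],st['tcp_pos'],st['wrist_force'],st['finger_gap'])
np.save("st10.npy",st,allow_pickle=True)
im=snapshot("wrist");cv2.imwrite("pics/w10.png",im[:,:,::-1]);
sc=snapshot("scene");cv2.imwrite("pics/s10z.png",cv2.resize(sc[130:250,150:290,::-1],(0,0),fx=5,fy=5,interpolation=cv2.INTER_CUBIC))
to([.5333,-.2683,.11],goal_R([-.1063,-.9943]),st)
```

```text
19.1 [ 0.54893454 -0.115818    0.13952036] [-0.34132098  0.16612889 -0.23200201] 0.04251352483327978
shift in tool now mm [ 29.5   0.7 153.3] rotvec [-0.   -0.    0.03] shift after turn [ 29.5   0.7 153.3]
```

View pics/w10.png

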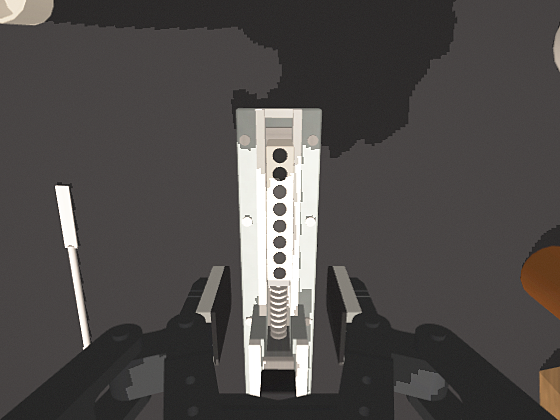

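View pics/s10z.png

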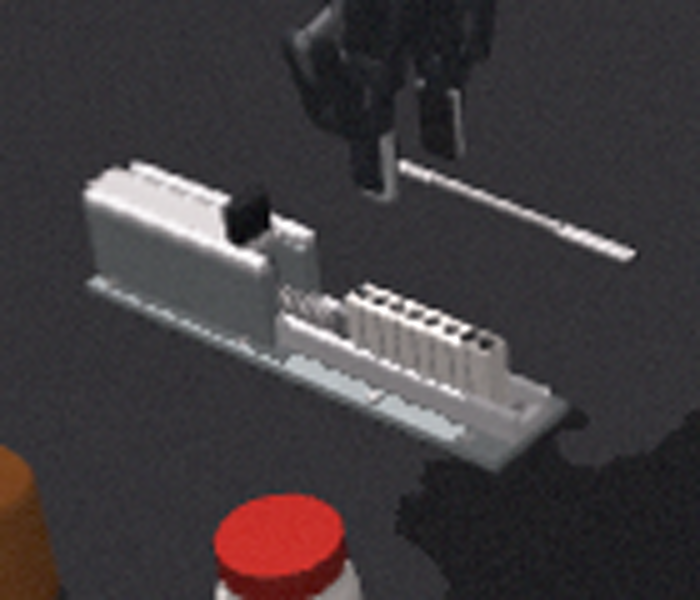

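Request:
move_arm --pt "0 0 30 0 0 0 -1" --pt "0 0 40 0 0 0 -1" --pt "0 0.7 40 0 0 0 -1" --pt "0 0 30 0 0 0 -1" --pt "0 0 13 0 0 0 -1" --pt "10 0 0 0 0 0 -1" --pt "10 0 0 0 0 0 -1" --pt "0 0 0 0 0 0 -1" --pt "0 0 0 0 0 0 -1"

```text
time: 20.1
tcp_pos: [0.5335, -0.2667, 0.1197]
orientation: [-117.3, 89.9, 146.6]
wrist_force: [0.4, 0.7, -0.6]
finger_gap: 0.0002
```

Run:
```python
from h import *
st=robot.read_state();print(st['time'],st['tcp_pos'],st['wrist_force'],st['finger_gap'])
np.save("st11.npy",st,allow_pickle=True)
im=snapshot("wrist");cv2.imwrite("pics/w11.png",im[:,:,::-1]);
sc=snapshot("scene");cv2.imwrite("pics/s11z.png",cv2.resize(sc[130:250,150:290,::-1],(0,0),fx=5,fy=5,interpolation=cv2.INTER_CUBIC))
to([.5333,-.2683,.07],goal_R([-.1063,-.9943]),st)
```

```text
20.1 [ 0.53345062 -0.26666628  0.11968966] [ 0.38601526  0.73204732 -0.61781645] 0.0001916290414987463
shift in tool now mm [49.7  0.1  1.7] rotvec [ 0.09 -0.03  0.06] shift after turn [49.7  0.   1.6]
```

View pics/w11.png

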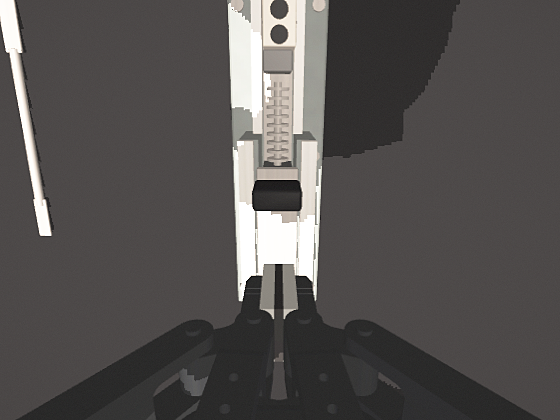

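View pics/s11z.png

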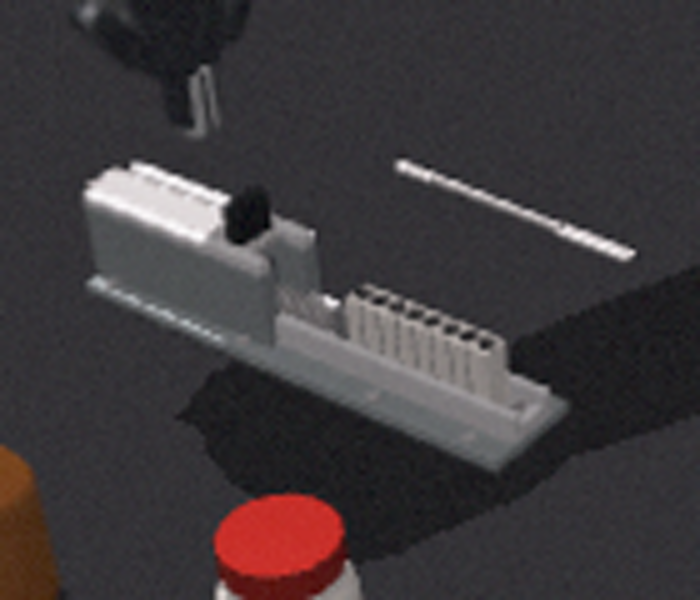

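Run:
```python
from h import *
st=np.load("st11.npy",allow_pickle=True).item(); c=cam("wrist",st);R=toolR(st['orientation'])
T=lambda X:((X-st['tcp_pos'])@R*1000).round(2)
print(T(at_z(c,[(254,186),(301,186),(254,211),(301,211)],.086)))
```

```text
[[ 33.72 -11.01 -34.97]
 [ 33.7   12.93 -34.98]
 [ 33.71 -11.3  -21.54]
 [ 33.69  13.2  -21.55]]
```

Request:
move_arm --pt "15 0 0 0 0 0 -1" --pt "15 0 0 0 0 0 -1" --pt "10 0 0 0 0 0 -1" --pt "6 0 0 0 0 0 -1" --pt "3 0 0 0 0 0 -1" --pt "0 0 0 0 0 0 -1" --pt "0 0 -3 0 0 0 -1" --pt "0 0 -3 0 0 0 -1" --pt "0 0 -2 0 0 0 -1" --pt "0 0 0 0 0 0 -1"

```text
time: 21.2
tcp_pos: [0.5345, -0.2598, 0.0716]
orientation: [77.2, 90.0, -18.9]
wrist_force: [0.6, 0.2, -0.5]
finger_gap: -0.0
```

Request:
move_arm --pt "0 0 -2 0 0 0 -1" --pt "0 0 -2 0 0 0 -1" --pt "0 0 -2 0 0 0 -1" --pt "0 0 -2 0 0 0 -1" --pt "0 0 -2 0 0 0 -1" --pt "0 0 0 0 0 0 -1"

```text
time: 21.8
tcp_pos: [0.5354, -0.2501, 0.0713]
orientation: [40.8, 90.0, -55.3]
wrist_force: [-1.6, -2.7, 0.5]
finger_gap: -0.0001
```

Request:
move_arm --pt "0 0 -5 0 0 0 -1" --pt "0 0 -5 0 0 0 -1" --pt "0 0 -5 0 0 0 -1" --pt "0 0 -5 0 0 0 -1" --pt "0 0 -5 0 0 0 -1" --pt "0 0 -5 0 0 0 -1" --pt "0 0 -5 0 0 0 -1" --pt "0 0 -5 0 0 0 -1"

```text
time: 22.6
tcp_pos: [0.5398, -0.2099, 0.0713]
orientation: [93.4, 90.0, -2.7]
wrist_force: [0.7, -4.1, 0.6]
finger_gap: 0.0001
```

Request:
move_arm --pt "0 0 -4 0 0 0 -1" --pt "0 0 -4 0 0 0 -1" --pt "0 0 -3 0 0 0 -1" --pt "0 0 -3 0 0 0 -1" --pt "0 0 -3 0 0 0 -1"

```text
time: 23.1
tcp_pos: [0.5416, -0.1933, 0.0713]
orientation: [89.0, 90.0, -7.2]
wrist_force: [1.4, -3.5, 0.5]
finger_gap: -0.0
```

Request:
move_arm --pt "0 0 -3 0 0 0 -1" --pt "0 0 -3 0 0 0 -1" --pt "0 0 -3 0 0 0 -1" --pt "0 0 -3 0 0 0 -1" --pt "0 0 -3 0 0 0 -1"

```text
time: 23.6
tcp_pos: [0.5431, -0.1783, 0.0713]
orientation: [88.0, 90.0, -8.1]
wrist_force: [2.2, -4.9, 0.6]
finger_gap: 0.0002
```

Request:
move_arm --pt "0 0 -3 0 0 0 -1" --pt "0 0 -3 0 0 0 -1" --pt "0 0 -3 0 0 0 -1" --pt "0 0 -2 0 0 0 -1" --pt "0 0 -1 0 0 0 -1"

```text
time: 24.1
tcp_pos: [0.5444, -0.1664, 0.0713]
orientation: [103.8, 90.0, 7.7]
wrist_force: [2.8, -4.6, -0.1]
finger_gap: -0.0002
```

Request:
move_arm --pt "0 0 -1 0 0 0 -1" --pt "0 0 -1 0 0 0 -1" --pt "0 0 -1 0 0 0 -1" --pt "0 0 0 0 0 0 -1"

```text
time: 24.5
tcp_pos: [0.5446, -0.1635, 0.0713]
orientation: [-167.9, 90.0, 96.0]
wrist_force: [1.8, -3.9, 0.7]
finger_gap: -0.0003
```

Request:
move_arm --pt "0 0 -1 0 0 0 -1" --pt "0 0 -1 0 0 0 -1" --pt "0 0 -1 0 0 0 -1" --pt "0 0 0 0 0 0 -1"

```text
time: 24.9
tcp_pos: [0.545, -0.1605, 0.0713]
orientation: [-159.2, 90.0, 104.7]
wrist_force: [2.2, -3.5, 0.8]
finger_gap: 0.0001
```

Request:
move_arm --pt "0 0 -1 0 0 0 -1" --pt "0 0 -1 0 0 0 -1" --pt "0 0 -1 0 0 0 -1" --pt "0 0 0 0 0 0 -1"

```text
time: 25.3
tcp_pos: [0.5453, -0.1575, 0.0713]
orientation: [-168.5, 90.0, 95.4]
wrist_force: [1.5, -3.8, 0.8]
finger_gap: 0.0
```

Request:
move_arm --pt "0 0 -1 0 0 0 -1" --pt "0 0 -1 0 0 0 -1" --pt "0 0 0 0 0 0 -1"

```text
time: 25.6
tcp_pos: [0.5453, -0.1569, 0.0713]
orientation: [-1.1, 89.8, -97.2]
wrist_force: [0.0, -10.9, 0.6]
finger_gap: 0.0002
```

Request:
move_arm --pt "0 0 -1 0 0 0 -1" --pt "0 0 -1 0 0 0 -1" --pt "0 0 0 0 0 0 -1"

```text
time: 25.9
tcp_pos: [0.5453, -0.1568, 0.0714]
orientation: [-0.4, 89.6, -96.6]
wrist_force: [-1.4, -21.6, -0.2]
finger_gap: 0.0002
```

Request:
move_arm --pt "0 0 4 0 0 0 -1" --pt "0 0 6 0 0 0 -1" --pt "-10 0 0 0 0 0 -1" --pt "-25 0 0 0 0 0 -1" --pt "-35 0 0 0 0 0 -1" --pt "-30 0 10 0 0 0 -1" --pt "0 0 20 0 0 0 -1" --pt "0 0 0 0 0 0 -1" --pt "0 0 0 0 0 0 -1" --pt "0 0 0 0 0 0 -1"

```text
time: 26.9
tcp_pos: [0.5412, -0.1927, 0.1708]
orientation: [-121.6, 89.9, 142.3]
wrist_force: [-0.2, 0.1, -0.2]
finger_gap: -0.0004
```

Run:
```python
from h import *
st=robot.read_state();print(st['time'],st['tcp_pos'],st['wrist_force'],st['dq'])
im=snapshot("wrist");cv2.imwrite("pics/w12.png",im[:,:,::-1]);
c=cam("wrist",st)
sc=snapshot("scene");cv2.imwrite("pics/s12z.png",cv2.resize(sc[130:250,150:290,::-1],(0,0),fx=5,fy=5,interpolation=cv2.INTER_CUBIC))
O=np.array([.5430,-.1739]);u=np.array([.1063,.9943])
print("rail front expected px",proj(c,[list(O+u*.046)+[.062],list(O+u*.034)+[.086]]))
```

```text
26.9 [ 0.54121432 -0.19273124  0.17080254] [-0.21763328  0.13793839 -0.19207572] [ 0.21975132 -0.03624335 -0.15928147 -0.22632135 -0.0875407  -0.04550192]
rail front expected px [[276.16294222 115.91058961]
 [275.93734822 138.02295945]]
```

View pics/w12.png

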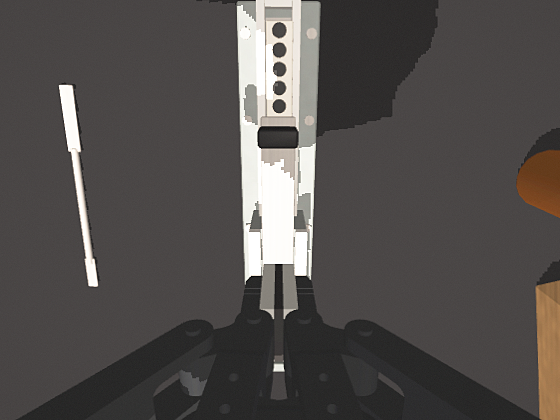

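View pics/s12z.png

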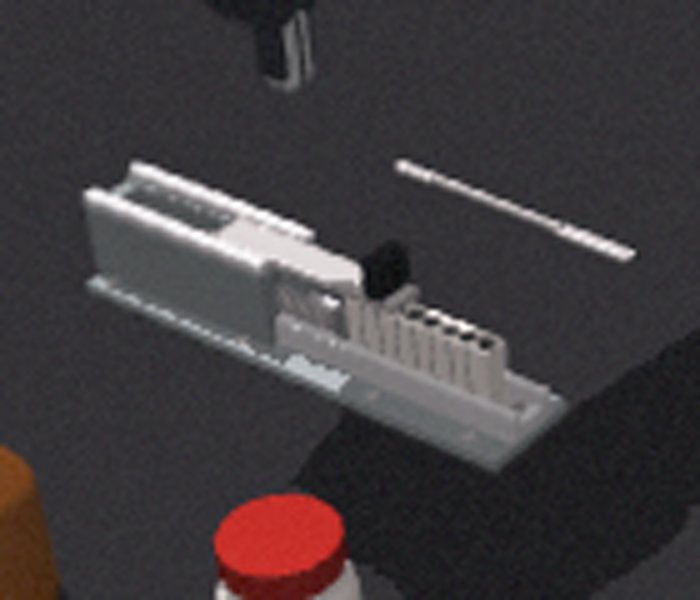

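Rail front edge sits at row 117 and the knob at row 138, as predicted for fully home. The strip lies flat under it and the gripper is clear, so I'm handing in.

```bash
python3 -c "
from workcell import robot
print(robot.job_done())"
```

```text
the job is handed in; nothing more can be done
None
```

The long strip is seated in the magazine and the rail is home over it. I handed the job in at about 27 s of the 61 s allowed; no verdict was reported.

**Strip:**
- I gripped it across its middle and lowered it between the walls without touching them noticeably.
- First contact with the follower was at about 5 N. I pushed it back about 10 mm, where the wrist read about 10 N.
- I lowered the strip until the floor was felt at the expected height, moved it forward until the lip took the spring load, and released it. The highest force I saw was about 13 N, well under 30 N.

**Rail:** I pushed the knob from behind with closed fingers at about 4–5 N, without jamming, until it met the hard stop (last reading about 22 N, on the knob). I then backed off.

**Last checks:**
- The rail's front edge and the knob appear within about 1 pixel of where they should be with the rail fully home.
- The strip looks flat behind the lip.
- The gripper is clear of everything, with wrist force about zero.
- I kept clear of the short strip and the other bystanders, but I did not re-measure their positions at the end.

**Disagreements:**
- The wrist camera read about 1.5 mm off sideways. I corrected this by measuring the strip and the channel in the same picture.
- An early reading of the knob's position was about 2.5 mm off what it should have been. It did not matter, because I found the knob and the stop by feel.

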